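# Swap the two bottles in the carrier and hold it up ready to go

### The job

The two bottles in the two-bottle carrier stand in each other's wells: swap them, so that each stands upright on the floor of the well where the other one was (you may park one on the open worktop meanwhile). Then take the carrier by its handle, lift it about 10 cm straight off the worktop and finish while still holding it there, level and still, with both bottles in it. Keep the bottles upright all the time and leave the other things on the bench where they are.

Things in the scene. Friction and masses are not known exactly. Their poses are not given: they have to be found in the camera images.
- carrier: Grey two-bottle carrier, loose, 0.3 kg: an open tray 88 (x) x 238 (y) x 28 (z) mm with 4 mm walls, 5 mm floor and two square wells in a row along its y, each 80 x 80 mm inside; over the middle stands a black handle bar on two thin steel uprights. Origin: centre of its underside; z up. It stands at any yaw.
- well_a (a point): Centre of the floor of the carrier's well at its +y end (75 mm from its middle, 5 mm above its underside; the well walls rise 23 mm above this floor; axes as the carrier's). The tall bottle starts here; the square bottle belongs here.
- well_b (a point): Centre of the floor of the carrier's well at its -y end, made as well_a. The square bottle starts here; the tall bottle belongs here.
- handle (a point): Centre of the handle bar, 205 mm above the carrier's underside. The bar runs along the carrier's x, across the row of wells: 90 mm long, 16 mm wide (carrier's y), 20 mm high, top at 215 mm; grip it across its 16 mm, from above. Its uprights, 8 mm thick, stand 30 mm either side of its middle. Axes as the carrier's.
- tall_bottle: Slender round dark bottle, 55 mm diameter, 161 mm high, 0.2 kg give or take a quarter; its round cap is 42 mm in diameter from 140 to 161 mm above its base. Origin: centre of its base, z up. Rigid, closed; pick it by the cap from above. Standing free, it may lean by about 0.05 rad on its uneven base, which is fine.
- square_bottle: Broad square clear bottle with rounded corners, 68 x 68 mm, 134 mm high, 0.2 kg give or take a quarter; its round cap is 38 mm in diameter from 115 to 134 mm above its base. Origin: centre of its base, z up, x and y square to its sides. Rigid, closed; pick it by the cap from above. It starts square to the carrier within 0.08 rad and fits a well only when square to it within about 0.2 rad.
- dish: Bystander, loose: small round dish, 60 mm diameter, 28 mm high, about 12 cm from the carrier's middle on its +x side. Origin: centre of its base.
- tape: Bystander, loose: roll of tape lying flat, 99 mm diameter, 19 mm high. Origin: centre of its base.
- notebook: Bystander, loose: closed notebook, 210 (x) x 149 (y) x 16 mm. Origin: centre of its underside.
- timer: Bystander, loose: bench timer, 64 (x) x 90 (y) x 18 mm. Origin: centre of its base.
- bench_shield: Fixed clear upright shield pane on the worktop behind and to the right of the work, 4 mm thick (x), 340 mm wide (y), its top 306 mm above the worktop; it does not vary. Origin: under the pane's middle on the worktop. Keep the gripper off it. (The worktop's front edge lies 0.28 m ahead of the robot.)
- tube_rack: Bystander, loose: tube rack, 76 (x) x 112 (y) x 52 mm. Origin: centre of its base.
Things that resemble listed ones, but are neither listed nor needed, are in the scene too. What is shaped like the square_bottle but pink or turquoise is not meant.

How it is judged (in metres and radians):
On the way:
1. the bottles stand in each other's wells, let go, with the carrier still on the worktop (horizontal distance between tall_bottle and well_b below 0.02 m and z of tall_bottle in the frame of well_b below 0.012 m and angle between the z axis of each of tall_bottle, square_bottle and the z axis of carrier, either way round below 0.15 rad and horizontal distance between square_bottle and well_a below 0.02 m and z of square_bottle in the frame of well_a below 0.012 m and contact force between the fingers and tall_bottle below 0.3 N and contact force between the fingers and square_bottle below 0.3 N and height (world z) of carrier below 0.01 m), for 0.2 s.
At the end, for the whole second after the job is handed in: Fingers hold the carrier within 6 cm of its handle centre, underside 6-15 cm up, tilt < 0.1 rad, under 2 cm/s and 0.1 rad/s, touching no bystander; tall bottle in well_b, square in well_a: within 2 cm of centre, 12 mm of the floor, 0.15 rad of the carrier upright, not fingered (horizontal distance between tall_bottle and well_b below 0.02 m and z of tall_bottle in the frame of well_b below 0.012 m and angle between the z axis of each of tall_bottle, square_bottle and the z axis of carrier, either way round below 0.15 rad and horizontal distance between square_bottle and well_a below 0.02 m and z of square_bottle in the frame of well_a below 0.012 m and contact force between the fingers and tall_bottle below 0.3 N and contact force between the fingers and square_bottle below 0.3 N and height (world z) of carrier between 0.06 and 0.15 m and angle between carrier's own z axis and vertical below 0.1 rad and linear speed of carrier below 0.02 m/s and angular speed of carrier below 0.1 rad/s and contact force between the fingers and carrier above 2 N and distance between the grasp point and handle below 0.06 m and contact force between carrier and dish below 0.1 N and contact force between carrier and tape below 0.1 N and contact force between carrier and notebook below 0.1 N and contact force between carrier and timer below 0.1 N and contact force between carrier and tube_rack below 0.1 N); the arm keeps its last pose, push and grip.
It fails at once if a bottle or the carrier tips more than 0.4 rad (angle between any of tall_bottle, square_bottle, carrier's own z axis and vertical above 0.4 rad).
It fails at once if a bystander (dish, tape, notebook, timer, tube rack) is moved more than 3 cm (distance of any of dish, tape, notebook, timer, tube_rack from where it was at the start of the episode above 0.03 m).
It also fails if it takes over 70 s, if anything falls off the work surface, if the arm or the gripper's body presses on something with over 40 N, if the wrist force passes 120 N, or if a joint passes its speed limit or range.

### The arm

A 6-joint arm with a two-finger parallel gripper is mounted at the origin on a cart in front of the work surface, level with it; the furniture and walls round the work are solid. World frame = base frame: x ahead of the robot, y to its left, z up, the work surface at z = 0. Lengths are in mm, angles in rad, forces in N, time in s.
With the tool pointing down it reaches from about 300 to 825 mm from the base axis. Payload 5.4 kg.
Tool frame: the origin (TCP) lies midway between the tips of the shut fingers; the grasp point (between the pads) lies 19 mm behind it (r.grip_depth is the distance from the TCP to the grasp point, in mm); z points along the fingers, y is the line along which they close (so a half turn about z gives the same grasp; the last joint's range is limited). The gripper opens to 92 mm and grips with 3 to 60 N. Pads are 20 mm wide; open, the fingers measure 128 mm over their backs; the gripper's body (75 mm by 189 mm) begins 69 mm behind the grasp point.
Start: joints at [1.024, 0.158, 1.597, -0, 1.386, -0.21], TCP at [190.029, 542.674, 214.601] pointing down, gripper open.
Joint ranges: [-2.91, 2.91], [-0.94, 2.29], [0.18, 2.7], [-1.29, 4.43], [0.17, 2.64], [-3, 3]. Speed limits (rad/s): [2.57, 2.57, 3.14, 3.14, 3.14, 3.14].

### API

Orientations are given as a 3x3 rotation matrix whose columns are the frame's x, y, z axes.
In Python, from workcell import r gives the robot as it stands.
- The arm moves only by the tool move_arm, never from a script. Its argument "series" is a list of rows, each a list of 2 entries, a list of its own where there are three numbers: the shift along the tool's x, y, z in m, then the turn, a rotation vector about the tool's x, y, z in rad. A call has 1 to 10 rows; each row shifts and turns the commanded pose from where the row before left it, along the tool's axes as they then stand; what a row does not reach is not made up. A row lasts 1/12 s, in which the tool goes at most 41.7 mm and 7.16 degrees, less where a joint would pass 70% of its speed; a pose out of reach is approached as far as the arm can. A call with a gripper value outside its range is refused whole. "jaw" is the opening, from 0 (shut) to 1 (fully open), set as the call begins (left out, the last holds). The fingers move at their own pace and stop on an object; "squeeze" is the grip in N (left out, the last holds). Time passes only in rows, so rows that do not move let the fingers close. It gives the time, the measured TCP pose, the force, the opening and the grip force at its end, in the units of the state.
- r.sense(): the state, without advancing time (a new reading comes with each control period).
- r.get_image(name): name is "scene" or "top" or "wrist"; returns (picture, depth): 420x560x3 uint8, red, green, blue; 420x560 float32, mm along the optical axis (not along the pixel's ray), 0 where there is no reading.
- r.camera_model(name): a dict with "camera_matrix" (3x3 intrinsics, pixels), "distortion" ([k1, k2, p1, p2, k3] as OpenCV has them; the pictures are not rectified), "extrinsics" (4x4, takes a point from world to camera coordinates). Camera axes: x right, y down, z forward; pixel columns grow to the right and rows downward; lengths in mm; the calibration is good to about 2 mm. A picture is of the moment at which its call begins: read the wrist's pose just before it. camera_model takes no time and is no camera call; for the wrist camera it gives the pose at the moment of the call.
- r.finish_job(): hands the job in; it is judged then, once.
Trained networks look in the newest picture that a camera, given by its name, has taken for a name from the list of things; names that differ only in an ending like _2 or _b are one class to them, and where a whole thing is asked for, a point or a joint stands for the part that bears it (a point fixed in the world has none). Each returns a list of dicts, best first, with "p" (0 to 1); they miss things now and then, are a little off and sometimes report something else, mostly with a low value. They report only what shows in the picture. A call takes as long as a camera call. They do not tell look-alikes from the thing itself.
- r.look_for(camera, thing): "uv" ([column, row] in pixels, amid what is visible of it).
- r.outline_of(camera, thing): "region" (420x560 bool, what is visible of it) and "uv" ([column, row] in pixels, amid what is visible of it).
- r.landmark_of(camera, thing): "uv" ([column, row] in pixels: a listed point, or the origin of a listed thing).
The state is a dict: "time": time; "joint_pos": joint angles; "joint_vel": joint speeds; "joint_efforts": joint torques, N m; "tcp_pos": TCP position; "tool_rot": TCP orientation; "contact_force": force on the tool from outside, world axes, zero at the start; "wrist_torque": the same for the moment, N m; "grip_width": finger opening in mm; "grasp_force": force on a finger pad.
Only numpy, scipy, OpenCV 4.12 (cv2) and the standard library are available. Lean on these libraries where they do the work, as an engineer would, in place of code of your own. Each camera call takes 0.05 s, during which the arm holds its last target. There are 200 camera calls.

## Working session

There is one attempt and no reset: what is moved stays moved. The work goes in short steps, Python scripts to look and compute and a tool call to move; the robot and the scene stay as the last step left them, time stands still between calls to the robot, and variables do not carry over. Pictures are saved under pics/ and viewed, at most 10 in all, crops included, and the job is handed in when it is done.

Besides the shell and the picture viewer there is one more tool, called in YAML: its name, and indented under it one key for each argument. move_arm: Moves the arm, as the interface text tells. Its arguments: {"type":"object","properties":{"series":{"type":"array"},"jaw":{"type":"number"},"squeeze":{"type":"number"}},"required":["series"]}

```bash
mkdir -p pics && ls && python3 - <<'E'
from workcell import r
import cv2,numpy as np
s=r.sense();print(s['time'],s['tcp_pos'],np.round(s['tool_rot'],3).tolist(),s['grip_width'])
for c in ('scene','top'):
    im,d=r.get_image(c);cv2.imwrite(f'pics/{c}0.png',im[:,:,::-1])
    m=r.camera_model(c);print(c,np.round(m['camera_matrix'],1).tolist(),np.round(m['extrinsics'],3).tolist())
    for t in ('carrier','well_a','well_b','handle','tall_bottle','square_bottle','dish','tape','tube_rack','bench_shield'):
        f=r.landmark_of if t not in('dish','tape','tube_rack') else r.look_for
        print(t,[(np.round(q['uv']).tolist(),round(q['p'],2)) for q in f(c,t)][:4])
E
```

```text
pics
0.0 [189.70574032 542.15375861 213.63497108] [[-0.944, 0.33, -0.001], [0.33, 0.944, -0.002], [0.0, -0.002, -1.0]] 92.08340474245097
scene [[527.6, 0.0, 274.0], [0.0, 527.6, 199.9], [0.0, 0.0, 1.0]] [[-0.78, -0.625, -0.016, 418.67], [-0.475, 0.608, -0.636, 321.66], [0.407, -0.489, -0.772, 1424.42], [0.0, 0.0, 0.0, 1.0]]
carrier [([268.0, 240.0], 0.63)]
well_a [([245.0, 251.0], 0.87), ([286.0, 227.0], 0.79)]
well_b [([245.0, 251.0], 0.87), ([286.0, 227.0], 0.79)]
handle [([265.0, 202.0], 0.59)]
tall_bottle [([170.0, 322.0], 0.67), ([243.0, 254.0], 0.6)]
square_bottle [([289.0, 183.0], 0.94), ([342.0, 228.0], 0.86), ([319.0, 204.0], 0.77), ([244.0, 250.0], 0.72)]
dish [([387.0, 156.0], 0.63), ([321.0, 154.0], 0.41), ([261.0, 240.0], 0.38)]
tape [([165.0, 310.0], 0.92)]
tube_rack [([317.0, 153.0], 0.66)]
bench_shield []
top [[418.7, 0.0, 275.9], [0.0, 418.7, 211.8], [0.0, 0.0, 1.0]] [[0.03, -1.0, -0.009, 3.884], [-0.997, -0.029, -0.069, 542.469], [0.069, 0.011, -0.998, 1348.726], [0.0, 0.0, 0.0, 1.0]]
carrier [([254.0, 224.0], 0.72)]
well_a [([278.0, 229.0], 0.89), ([234.0, 213.0], 0.65)]
well_b [([278.0, 229.0], 0.89), ([234.0, 213.0], 0.65)]
handle [([257.0, 222.0], 0.8), ([417.0, 258.0], 0.65)]
tall_bottle [([236.0, 214.0], 0.58), ([159.0, 263.0], 0.25)]
square_bottle [([326.0, 198.0], 0.9), ([324.0, 235.0], 0.85), ([315.0, 268.0], 0.74), ([276.0, 230.0], 0.59)]
dish [([273.0, 191.0], 0.61)]
tape [([138.0, 207.0], 0.83)]
tube_rack [([370.0, 205.0], 0.6)]
bench_shield []
```

View pics/scene0.png

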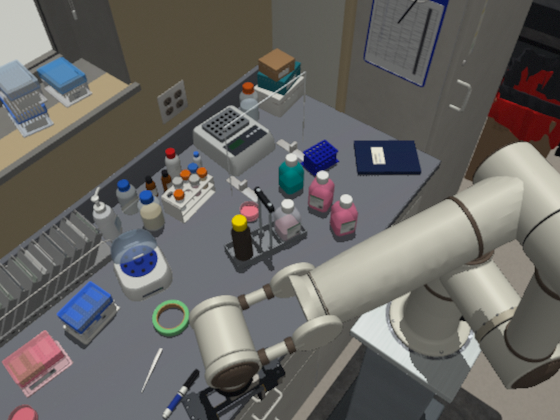

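View pics/top0.png

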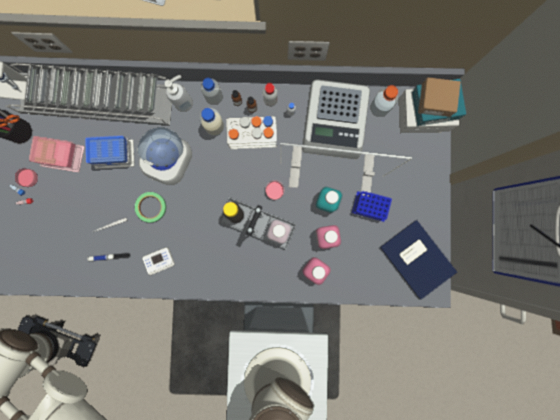

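The scene shows the carrier near top (257,222). The yellow-capped dark tall bottle is at its left end (232,210), the clear white-capped square bottle at its right end (280,230), and the red dish at (274,190).
Square-bottle candidates in top are turquoise (329,199), pink (328,237), pink (317,271) and clear (280,230). The clear one, standing in the carrier, is the one meant. I'll confirm it in a wrist crop.

```bash
cat > h.py <<'E'
from workcell import r
import cv2,numpy as np
from scipy.spatial.transform import Rotation as R
def ray(m,uv):
    K=np.array(m['camera_matrix']);E=np.array(m['extrinsics'])
    p=cv2.undistortPoints(np.array([[uv]],float),K,np.array(m['distortion'],float))[0,0]
    Rt=E[:3,:3];o=-Rt.T@E[:3,3];return o,Rt.T@np.array([p[0],p[1],1.])
def at_z(m,uv,z):
    o,d=ray(m,uv);return o+d*(z-o[2])/d[2]
def tri(rays):
    A=np.zeros((3,3));b=np.zeros(3)
    for o,d in rays:
        d=d/np.linalg.norm(d);P=np.eye(3)-np.outer(d,d);A+=P;b+=P@o
    x=np.linalg.solve(A,b);return x,[np.linalg.norm((np.eye(3)-np.outer(d,d)/(d@d))@(x-o)) for o,d in rays]
def toolmove(target,yaw_axis=None):
    """target TCP xyz (mm); yaw_axis: world xy dir for tool y. prints shift in tool axes (m) and z turn"""
    s=r.sense();T=np.array(s['tool_rot']);p=np.array(s['tcp_pos'])
    return np.round(T.T@(np.array(target)-p)/1000,4)
E
python3 - <<'E'
from h import *
t=r.camera_model('top');s=r.camera_model('scene')
for n,a,b in (('yellow',(232,209),(240,221)),('white',(280,230),(288,206)),('handle',(256,222),(265,200))):
    print(n,tri([ray(t,a),ray(s,b)]))
for n,uv,z in (('dish',(274,190),28),('tape',(150,207),19),('turq',(329,199),134),('pink1',(328,237),134),('pink2',(317,271),134),('timer',(158,261),18),('shL',(281,144),306),('shR',(410,157),306)):
    print(n,at_z(t,uv,z))
E
```

```text
yellow (array([536.45054145, 147.21707175, 155.14554452]), [np.float64(0.9193813870134774), np.float64(0.9193813870134064)])
white (array([479.7670089 ,   4.35381252, 124.2802892 ]), [np.float64(0.7768727870489033), np.float64(0.7768727870487092)])
handle (array([500.92040619,  74.60369423, 202.62918488]), [np.float64(2.449369944710018), np.float64(2.4493699447099493)])
dish [612.37229638  28.13045138  28.        ]
tape [545.83170842 431.5453586   19.        ]
turq [ 577.12064127 -138.99522134  134.        ]
pink1 [ 463.59452401 -138.3927103   134.        ]
pink2 [ 362.36829297 -107.99350919  134.        ]
timer [371.34912433 396.99664553  18.        ]
shL [699.63856052   8.66611376 306.        ]
shR [ 674.21469059 -325.41193717  306.        ]
```

move_arm:
  series:
    - [[-0.022,-0.017,-0.02],[0,0,0]]
    - [[-0.022,-0.017,-0.02],[0,0,0]]
    - [[-0.022,-0.017,-0.02],[0,0,0]]
    - [[-0.022,-0.017,-0.02],[0,0,0]]
    - [[-0.022,-0.017,-0.02],[0,0,0]]
    - [[-0.022,-0.017,-0.02],[0,0,0]]
    - [[-0.022,-0.017,-0.02],[0,0,0]]
    - [[-0.022,-0.017,-0.02],[0,0,0]]
    - [[-0.022,-0.017,-0.02],[0,0,0]]
    - [[-0.022,-0.017,-0.02],[0,0,0]]
  jaw: 1

```text
time: 1.93
tcp_pos: [341.9, 308.3, 415.8]
tool_rot: [[-0.944, 0.33, 0.001], [0.33, 0.944, 0.0], [-0.0, 0.001, -1.0]]
contact_force: [0.4, 0.0, 0.1]
grip_width: 91.8
grasp_force: 0.0
```

move_arm:
  series:
    - [[-0.0215,-0.0165,0],[0,0,0]]
    - [[-0.0215,-0.0165,0],[0,0,0]]
    - [[-0.0215,-0.0165,0],[0,0,0]]
    - [[-0.0215,-0.0165,0],[0,0,0]]
    - [[-0.0215,-0.0165,0],[0,0,0]]
    - [[-0.0215,-0.0165,0],[0,0,0]]
    - [[-0.0215,-0.0165,0],[0,0,0]]
    - [[-0.0215,-0.0165,0],[0,0,0]]
    - [[-0.0215,-0.0165,0],[0,0,0]]
    - [[0,0,0],[0,0,0]]

```text
time: 2.77
tcp_pos: [476.7, 102.0, 413.7]
tool_rot: [[-0.942, 0.335, -0.001], [0.335, 0.942, -0.002], [0.0, -0.002, -1.0]]
contact_force: [-0.4, 0.1, -0.3]
grip_width: 91.6
grasp_force: 0.0
```

```bash
python3 - <<'E'
from h import *
s=r.sense();print(s['time'],s['tcp_pos'],np.round(s['joint_pos'],2),np.round(s['tool_rot'],3).tolist(),s['contact_force'])
m=r.camera_model('wrist');im,d=r.get_image('wrist');cv2.imwrite('pics/w1.png',im[:,:,::-1])
np.savez('w1.npz',K=m['camera_matrix'],D=m['distortion'],E=m['extrinsics'],im=im,d=d)
E=np.array(m['extrinsics']);print(m['camera_matrix'],'cam',-E[:3,:3].T@E[:3,3],'dir',E[2,:3])
for t in ('carrier','well_a','handle','tall_bottle','square_bottle','dish'):
    print(t,[(np.round(q['uv']).tolist(),round(q['p'],2)) for q in r.landmark_of('wrist',t)][:4])
E
```

```text
2.7667 [476.69721821 101.99057676 413.73317107] [-0.04 -0.12  1.49 -0.    1.77 -1.27] [[-0.942, 0.335, -0.001], [0.335, 0.942, -0.002], [0.0, -0.002, -1.0]] [-0.41891546  0.0675838  -0.26730017]
[[292.97184974   0.         279.55241419]
 [  0.         292.97184974 207.59105839]
 [  0.           0.           1.        ]] cam [411.73769499 124.38422953 583.55874557] dir [ 0.23031547 -0.08447758 -0.96944227]
carrier [([274.0, 184.0], 0.57)]
well_a [([310.0, 183.0], 0.67)]
handle [([269.0, 213.0], 0.67)]
tall_bottle [([313.0, 185.0], 0.94)]
square_bottle [([234.0, 185.0], 0.9), ([162.0, 151.0], 0.88), ([266.0, 242.0], 0.73), ([166.0, 205.0], 0.61)]
dish [([268.0, 245.0], 0.56), ([234.0, 185.0], 0.47)]
```

View pics/w1.png

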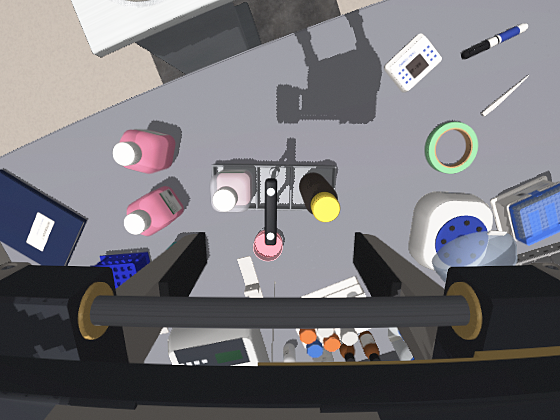

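The wrist view shows the clear, white-capped square bottle (cap 225,200) in the tray with the handle bar at (270,212) and the yellow-capped tall bottle (326,206). The pink look-alikes are at (127,152) and (135,215), outside the carrier, and the dish is at (268,245). I'll turn for the cap grasp and take a second view.

move_arm:
  series:
    - [[0,0,0.006],[0,0,0.12]]
    - [[0,0,0.006],[0,0,0.12]]
    - [[0,0,0.006],[0,0,0.12]]
    - [[0,0,0.006],[0,0,0.12]]
    - [[0,0,0.006],[0,0,0.12]]
    - [[0,0,0.006],[0,0,0.12]]
    - [[0,0,0.006],[0,0,0.12]]
    - [[0,0,0.006],[0,0,0.12]]
    - [[0,0,0.006],[0,0,0.12]]
    - [[0,0,0.006],[0,0,0.12]]

```text
time: 3.95
tcp_pos: [474.7, 106.2, 354.5]
tool_rot: [[-0.029, 1.0, 0.0], [1.0, 0.029, 0.0], [0.0, 0.0, -1.0]]
contact_force: [0.5, 0.2, 0.3]
grip_width: 91.5
grasp_force: 0.0
```

move_arm:
  series:
    - [[0,0,0],[0,0,0.12]]
    - [[0,0,0],[0,0,0.12]]
    - [[0,0,0],[0,0,0.12]]
    - [[0,0,0],[0,0,0]]
    - [[0,0,0],[0,0,0]]

```text
time: 4.37
tcp_pos: [474.8, 106.0, 354.8]
tool_rot: [[0.316, 0.949, 0.0], [0.949, -0.316, 0.0], [0.0, 0.0, -1.0]]
contact_force: [0.3, 0.1, 0.1]
grip_width: 92.3
grasp_force: 0.0
```

```bash
python3 - <<'E'
from h import *
s=r.sense();print(s['time'],s['tcp_pos'],np.round(s['joint_pos'],2),np.round(s['tool_rot'],3).tolist())
m=r.camera_model('wrist');im,d=r.get_image('wrist');cv2.imwrite('pics/w2.png',im[:,:,::-1])
np.savez('w2.npz',K=m['camera_matrix'],D=m['distortion'],E=m['extrinsics'],im=im,d=d)
for t in ('carrier','well_a','handle','tall_bottle','square_bottle'):
    print(t,[(np.round(q['uv']).tolist(),round(q['p'],2)) for q in r.landmark_of('wrist',t)][:4])
E
```

```text
4.3667 [474.80893652 105.957962   354.76545043] [-0.03 -0.13  1.62  0.    1.66  0.29] [[0.316, 0.949, 0.0], [0.949, -0.316, 0.0], [0.0, 0.0, -1.0]]
carrier [([300.0, 182.0], 0.93)]
well_a [([306.0, 140.0], 0.8), ([310.0, 211.0], 0.46)]
handle [([311.0, 215.0], 0.79)]
tall_bottle [([304.0, 142.0], 0.81)]
square_bottle [([295.0, 224.0], 0.81), ([258.0, 295.0], 0.76), ([371.0, 275.0], 0.6), ([316.0, 296.0], 0.57)]
```

View pics/w2.png

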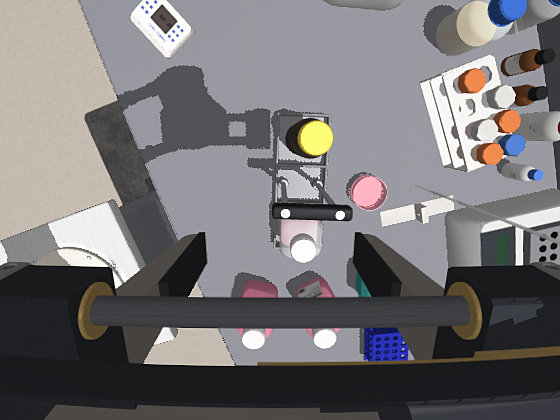

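This view shows the yellow cap at (316,138), the white cap of the clear bottle at (302,248), and the handle bar at (312,213) with its two screw tops at (285,213) and (340,215).

```bash
cat >> h.py <<'E'
def load(n):
    z=np.load(n+'.npz');return dict(camera_matrix=z['K'],distortion=z['D'],extrinsics=z['E']),z['im'],z['d']
def blob(im,kind,c,rad=22):
    """centre of the min enclosing circle/rect of colour blob near c"""
    h=cv2.cvtColor(im,cv2.COLOR_RGB2HSV)
    lo,hi={'y':((22,140,90),(38,255,255)),'w':((0,0,205),(180,40,255)),'k':((0,0,0),(180,255,55))}[kind]
    M=cv2.inRange(h,lo,hi);W=np.zeros_like(M);cv2.circle(W,tuple(map(int,c)),rad,255,-1);M&=W
    n,l,st,ce=cv2.connectedComponentsWithStats(M);i=1+np.argmax(st[1:,4]);pts=np.argwhere(l==i)[:,::-1].astype(np.float32)
    return ce[i],cv2.minEnclosingCircle(pts),cv2.minAreaRect(pts)
E
python3 - <<'E'
from h import *
P={}
A={'w1':dict(y=(326,206),w=(225,200),k=(270,212)),'w2':dict(y=(316,138),w=(302,248),k=(312,213))}
for n in A:
    m,im,d=load(n)
    for k,c in A[n].items():
        b=blob(im,k,c,22 if k!='k' else 45)
        uv=b[0] if k!='k' else b[2][0]
        print(n,k,np.round(b[0],1),np.round(b[1][0],1),round(b[1][1],1),[np.round(q,1) for q in b[2]])
        z=d[int(uv[1]),int(uv[0])];o,dr=ray(m,uv);print('   depth pt',np.round(o+dr*z,1))
        P.setdefault(k,[]).append(ray(m,uv))
for k in P: x,e=tri(P[k]);print(k,np.round(x,1),np.round(e,1))
# handle screws in w2
m,im,d=load('w2')
for uv in ((285,213),(340,215)):print(at_z(m,uv,215))
E
```

```text
w1 y [325.6 206.8] [324.9 206.4] 15.2 [array([324.6, 206.7]), array([29.5, 27.3]), np.float64(63.4)]
   depth pt [532.6 152.3 165.3]
w1 w [223.1 200.4] [227. 196.] 19.8 [array([224.1, 201.2]), array([38.9, 22.6]), np.float64(29.4)]
   depth pt [477.2   6.3 137.9]
w1 k [271.  209.6] [270. 211.] 33.2 [array([270., 211.]), array([66., 12.]), np.float64(90.0)]
   depth pt [499.5  79.  215. ]
w2 y [311.8 137.1] [314.8 137.4] 18.1 [array([314.5, 137.5]), array([35., 35.]), np.float64(90.0)]
   depth pt [531.5 154.1 165.9]
w2 w [303.8 250.7] [304.5 253. ] 15.0 [array([303. , 251.5]), array([23.3, 26.2]), np.float64(45.0)]
   depth pt [478.1   7.2 140.1]
w2 k [310.2 210. ] [311.5 211. ] 40.0 [array([311.5, 211.5]), array([79.3, 16.4]), np.float64(1.8)]
   depth pt [503.2  80.3 214.6]
y [532.1 153.2 165.1] [1. 1.]
w [477.7   5.4 135.3] [0.2 0.2]
k [503.2  76.8 201. ] [0.6 0.6]
[475.17450649  87.91496657 215.        ]
[531.89292125  66.604864   215.        ]
```

```bash
cat >> h.py <<'E'
def cloud(m,d):
    K=np.array(m['camera_matrix']);v,u=np.nonzero((d>0)&(d<900))
    p=cv2.undistortPoints(np.stack([u,v],1).astype(float)[:,None],K,np.array(m['distortion'],float))[:,0]
    E=np.array(m['extrinsics']);c=np.c_[p,np.ones(len(p))]*d[v,u][:,None]
    return (c-E[:3,3])@E[:3,:3]
def top_pts(C,c,rad,z0,z1):
    return C[(np.hypot(C[:,0]-c[0],C[:,1]-c[1])<rad)&(C[:,2]>z0)&(C[:,2]<z1)]
def report(m,d,names):
    C=cloud(m,d)
    for n,(c,rad,z0,z1) in names.items():
        q=top_pts(C,c,rad,z0,z1)
        if len(q)<5: print(n,'few',len(q));continue
        xy=q[:,:2].astype(np.float32)
        print(n,len(q),'z',round(np.median(q[:,2]),1),'circ',np.round(np.r_[cv2.minEnclosingCircle(xy)[0],cv2.minEnclosingCircle(xy)[1]],1),'mean',np.round(xy.mean(0),1),'rect',[np.round(a,2) for a in cv2.minAreaRect(xy)])
E
python3 - <<'E'
from h import *
for n in ('w1','w2'):
    m,im,d=load(n)
    report(m,d,dict(tall=((532,153),28,158,172),sq=((477,6),28,130,145),bar=((502,78),55,209,222),tray=((505,80),140,20,36),dish=((610,28),45,20,34)))
E
```

```text
tall 614 z 164.7 circ [535.9 151.7  21.2] mean [534.5 151.5] rect [array([535.05, 151.88]), array([40.56, 40.66]), np.float64(73.25)]
sq 449 z 138.9 circ [476.6   6.8  18.6] mean [476.    7.8] rect [array([477.  ,   7.05]), array([36.37, 36.47]), np.float64(23.95)]
bar 797 z 214.5 circ [502.7  77.1  44.8] mean [501.8  78.2] rect [array([502.88,  77.64]), array([16.05, 89.4 ]), np.float64(69.74)]
tray 888 z 26.9 circ [513.1  73.8 130.2] mean [498.4  83.1] rect [array([548.08,  60.57]), array([238.88, 184.54]), np.float64(69.58)]
dish 118 z 25.9 circ [613.3  24.1  30.8] mean [619.8  21.1] rect [array([614.88,  23.82]), array([59.78, 56.86]), np.float64(58.6)]
tall 942 z 164.8 circ [536.4 151.9  21.1] mean [535.9 152. ] rect [array([536.65, 151.67]), array([39.18, 41.6 ]), np.float64(71.33)]
sq 537 z 138.8 circ [476.9   7.1  18.9] mean [477.3   9. ] rect [array([477.45,   7.35]), array([36.24, 37.02]), np.float64(8.61)]
bar 1133 z 214.4 circ [503.8  78.1  44.8] mean [503.5  78.9] rect [array([503.68,  77.78]), array([16.36, 89.38]), np.float64(69.65)]
tray 1047 z 27.0 circ [514.1  73.3 128.9] mean [519.7  99.1] rect [array([548.48,  61.35]), array([236.12, 183.91]), np.float64(69.64)]
dish 184 z 26.4 circ [613.8  25.   30.5] mean [614.7  23.8] rect [array([613.65,  25.37]), array([59.11, 58.45]), np.float64(35.86)]
```

```bash
python3 - <<'E'
from h import *
for n in ('w1','w2'):
    m,im,d=load(n);C=cloud(m,d)
    for nm,c in (('sq',(477,7)),('tall',(536,152)),('pink',(464,-138))):
        rr=np.hypot(C[:,0]-c[0],C[:,1]-c[1])
        print(n,nm,[(a,np.round(np.percentile(C[(rr>=a)&(rr<a+3)&(C[:,2]<190)&(C[:,2]>40),2],[50,90])).tolist()) for a in range(12,40,3) if ((rr>=a)&(rr<a+3)&(C[:,2]<190)&(C[:,2]>40)).sum()>8])
s=r.sense();T=np.array(s['tool_rot']);print(toolmove((476.8,7.0,240)))
m,im,d=load('w1');cv2.imwrite('pics/c1.png',cv2.resize(im[130:270,90:370,::-1],(800,400),interpolation=cv2.INTER_CUBIC))
E
```

```text
w1 sq [(12, [139.0, 140.0]), (15, [139.0, 140.0]), (18, [118.0, 137.0]), (21, [107.0, 109.0]), (24, [104.0, 106.0]), (27, [102.0, 104.0]), (30, [99.0, 101.0]), (33, [87.0, 96.0]), (36, [85.0, 91.0]), (39, [76.0, 86.0])]
w1 tall [(12, [165.0, 166.0]), (15, [165.0, 166.0]), (18, [163.0, 165.0]), (21, [127.0, 156.0]), (24, [120.0, 123.0]), (27, [115.0, 118.0]), (30, [77.0, 103.0]), (33, [47.0, 56.0])]
w1 pink [(12, [119.0, 135.0]), (15, [105.0, 135.0]), (18, [102.0, 135.0]), (21, [93.0, 134.0]), (24, [88.0, 133.0]), (27, [89.0, 100.0]), (30, [83.0, 98.0]), (33, [79.0, 96.0]), (36, [83.0, 97.0]), (39, [92.0, 96.0])]
w2 sq [(12, [139.0, 140.0]), (15, [139.0, 140.0]), (18, [120.0, 136.0]), (21, [107.0, 109.0]), (24, [105.0, 106.0]), (27, [102.0, 104.0]), (30, [99.0, 101.0]), (33, [94.0, 97.0]), (36, [89.0, 92.0]), (39, [85.0, 87.0])]
w2 tall [(12, [165.0, 166.0]), (15, [165.0, 166.0]), (18, [163.0, 166.0]), (21, [124.0, 145.0]), (24, [119.0, 122.0]), (27, [116.0, 118.0]), (30, [73.0, 97.0])]
w2 pink [(12, [134.0, 135.0]), (15, [134.0, 135.0]), (18, [134.0, 135.0]), (21, [60.0, 135.0]), (24, [63.0, 134.0]), (27, [60.0, 99.0]), (30, [57.0, 97.0]), (33, [61.0, 96.0])]
[-0.0928  0.0331  0.1146]
```

View pics/c1.png

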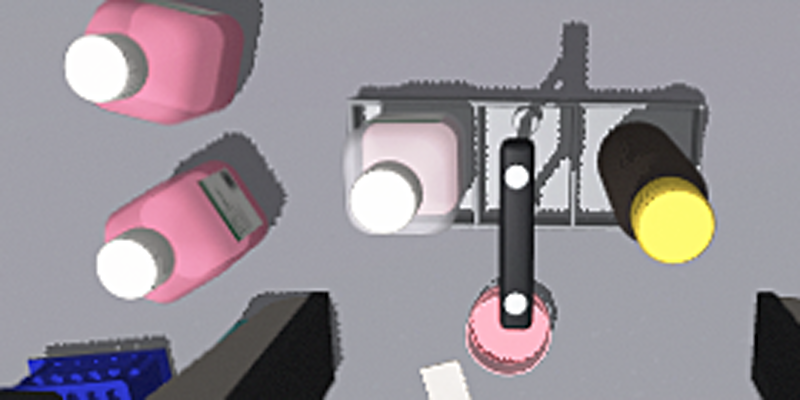

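The crop confirms it: clear bottle with white cap at crop (383,200) standing in the carrier, both pink ones outside it.

move_arm:
  series:
    - [[-0.0232,0.0083,0.0286],[0,0,0]]
    - [[-0.0232,0.0083,0.0286],[0,0,0]]
    - [[-0.0232,0.0083,0.0286],[0,0,0]]
    - [[-0.0232,0.0083,0.0286],[0,0,0]]
    - [[0,0,0],[0,0,0.034]]
    - [[0,0,0],[0,0,0]]
    - [[0,0,0],[0,0,0]]

```text
time: 5.25
tcp_pos: [477.0, 6.8, 240.6]
tool_rot: [[0.352, 0.936, 0.001], [0.936, -0.352, 0.0], [0.0, 0.0, -1.0]]
contact_force: [0.7, 0.1, 0.3]
grip_width: 92.0
grasp_force: 0.0
```

```bash
python3 - <<'E'
from h import *
s=r.sense();print(s['tcp_pos'],np.round(s['tool_rot'],4).tolist())
m=r.camera_model('wrist');im,d=r.get_image('wrist')
report(m,d,dict(tall=((536,152),28,158,172),sq=((477,7),28,130,145),bar=((503,78),55,209,222)))
print(toolmove((476.8,7.0,114)))
E
```

```text
[477.02625347   6.80709133 240.60423602] [[0.3516, 0.9361, 0.0006], [0.9361, -0.3516, 0.0002], [0.0003, 0.0005, -1.0]]
tall 2125 z 164.8 circ [536.1 151.   21. ] mean [534.6 147.8] rect [array([534.69, 147.08]), array([32.12, 40.96]), np.float64(69.98)]
sq 1161 z 138.8 circ [477.1   7.2  18.5] mean [477.5   8.3] rect [array([477.29,   7.45]), array([36.33, 35.79]), np.float64(69.88)]
bar 3356 z 214.5 circ [502.9  76.8  45. ] mean [503.2  77.7] rect [array([503.25,  77.58]), array([16.09, 89.67]), np.float64(69.44)]
[-0.0003 -0.0008  0.1273]
```

move_arm:
  series:
    - [[0,0,0.03],[0,0,0]]
    - [[0,0,0.03],[0,0,0]]
    - [[0,0,0.03],[0,0,0]]
    - [[0,0,0.02],[0,0,0]]
    - [[0,0,0.0166],[0,0,0]]
    - [[0,0,0],[0,0,0]]
    - [[0,0,0],[0,0,0]]

```text
time: 5.88
tcp_pos: [477.2, 7.4, 114.2]
tool_rot: [[0.351, 0.936, 0.0], [0.936, -0.351, 0.0], [0.0, 0.0, -1.0]]
contact_force: [1.5, 0.3, 1.0]
grip_width: 92.0
grasp_force: 0.0
```

move_arm:
  series:
    - [[0,0,0],[0,0,0]]
    - [[0,0,0],[0,0,0]]
    - [[0,0,0],[0,0,0]]
    - [[0,0,0],[0,0,0]]
    - [[0,0,0],[0,0,0]]
    - [[0,0,0],[0,0,0]]
    - [[0,0,0],[0,0,0]]
    - [[0,0,0],[0,0,0]]
  jaw: 0
  squeeze: 25

```text
time: 6.55
tcp_pos: [476.8, 6.8, 113.6]
tool_rot: [[0.352, 0.936, 0.0], [0.936, -0.352, -0.0], [-0.0, 0.0, -1.0]]
contact_force: [1.3, -1.1, -0.3]
grip_width: 40.6
grasp_force: 0.5
```

move_arm:
  series:
    - [[0,0,0],[0,0,0]]
    - [[0,0,0],[0,0,0]]
    - [[0,0,0],[0,0,0]]
    - [[0,0,-0.005],[0,0,0]]
    - [[0,0,-0.015],[0,0,0]]
    - [[0,0,-0.015],[0,0,0]]
    - [[0,0,-0.01],[0,0,0]]
    - [[0,0,-0.005],[0,0,0]]
    - [[0,0,0],[0,0,0]]
    - [[0,0,0],[0,0,0]]

```text
time: 7.38
tcp_pos: [476.5, 6.9, 163.2]
tool_rot: [[0.352, 0.936, -0.001], [0.936, -0.352, 0.0], [-0.0, -0.001, -1.0]]
contact_force: [0.1, -0.2, -3.0]
grip_width: 37.7
grasp_force: 22.6
```

```bash
python3 - <<'E'
from h import *
s=r.sense();print(s['tcp_pos'],s['grip_width'],s['grasp_force'],s['contact_force'])
m=r.camera_model('wrist');im,d=r.get_image('wrist');cv2.imwrite('pics/w3.png',im[:,:,::-1])
report(m,d,dict(tall=((536,152),28,158,172),bar=((503,78),55,209,222)))
E
```

```text
[476.51885629   6.94931072 163.23770842] 37.72112522871708 22.552592738538806 [ 0.10517386 -0.22904298 -2.95056836]
tall 162 z 160.6 circ [529.8 134.1   9.7] mean [528.9 132.8] rect [array([529.32, 132.85]), array([ 3.3 , 19.32]), np.float64(70.71)]
bar 9040 z 214.4 circ [503.3  77.5  45.1] mean [503.1  77.8] rect [array([503.42,  77.84]), array([16.45, 89.83]), np.float64(69.65)]
```

View pics/w3.png

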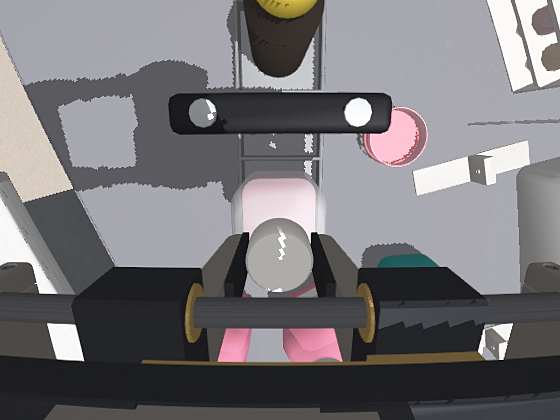

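The clear bottle's cap (279,255) is gripped, the bottle is square to the tray, and the carrier hasn't moved. I'll park it on the carrier's −x side.

move_arm:
  series:
    - [[0,-0.01,0],[0,0,0]]
    - [[0,-0.025,0],[0,0,0]]
    - [[0,-0.03,0],[0,0,0]]
    - [[0,-0.03,0],[0,0,0]]
    - [[0,-0.02,0],[0,0,0]]
    - [[0,-0.005,0.01],[0,0,0]]
    - [[0,0,0.02],[0,0,0]]
    - [[0,0,0.015],[0,0,0]]
    - [[0,0,0.005],[0,0,0]]
    - [[0,0,0],[0,0,0]]

```text
time: 8.27
tcp_pos: [363.1, 49.3, 111.6]
tool_rot: [[0.353, 0.936, -0.004], [0.936, -0.353, 0.001], [-0.001, -0.004, -1.0]]
contact_force: [0.8, 0.3, -1.5]
grip_width: 37.4
grasp_force: 23.7
```

move_arm:
  series:
    - [[0,0,0.002],[0,0,0]]
    - [[0,0,0.0015],[0,0,0]]
    - [[0,0,0.0005],[0,0,0]]
    - [[0,0,0],[0,0,0]]

```text
time: 8.6
tcp_pos: [365.0, 49.0, 110.0]
tool_rot: [[0.352, 0.936, 0.001], [0.936, -0.352, -0.0], [0.0, 0.001, -1.0]]
contact_force: [-0.1, 0.4, -3.1]
grip_width: 37.3
grasp_force: 23.7
```

move_arm:
  series:
    - [[0,0,0.001],[0,0,0]]
    - [[0,0,0.001],[0,0,0]]
    - [[0,0,0],[0,0,0]]
    - [[0,0,0],[0,0,0]]

```text
time: 8.93
tcp_pos: [365.3, 48.8, 109.3]
tool_rot: [[0.352, 0.936, 0.001], [0.936, -0.352, -0.001], [-0.0, 0.002, -1.0]]
contact_force: [-4.5, -0.9, 8.9]
grip_width: 37.2
grasp_force: 24.6
```

move_arm:
  series:
    - [[0,0,0],[0,0,0]]
    - [[0,0,0],[0,0,0]]
    - [[0,0,0],[0,0,0]]
    - [[0,0,0],[0,0,0]]
    - [[0,0,0],[0,0,0]]
    - [[0,0,0],[0,0,0]]
    - [[0,0,0],[0,0,0]]
    - [[0,0,-0.02],[0,0,0]]
    - [[0,0,-0.04],[0,0,0]]
    - [[0,0,-0.04],[0,0,0]]
  jaw: 1

```text
time: 9.77
tcp_pos: [362.9, 49.4, 207.5]
tool_rot: [[0.352, 0.936, -0.004], [0.936, -0.352, 0.001], [-0.001, -0.004, -1.0]]
contact_force: [1.3, 0.5, 1.1]
grip_width: 92.0
grasp_force: 0.0
```

```bash
python3 - <<'E'
from h import *
m=r.camera_model('wrist');im,d=r.get_image('wrist')
report(m,d,dict(tall=((536,152),28,158,172),sq=((365,49),28,125,145),bar=((503,78),55,209,222)))
s=r.sense();print(s['tcp_pos'],s['grip_width']);print(toolmove((536.1,151.5,250)))
E
```

```text
tall 1793 z 164.8 circ [535.3 151.4  21.3] mean [530.4 144. ] rect [array([532.29, 142.78]), array([22.7 , 42.55]), np.float64(70.73)]
sq 1419 z 133.8 circ [363.   50.   18.7] mean [363.3  51.4] rect [array([362.65,  50.02]), array([37.3 , 35.82]), np.float64(70.46)]
bar 4135 z 214.4 circ [500.9  76.5  43.9] mean [497.9  79.7] rect [array([501.58,  78.62]), array([16.2 , 87.55]), np.float64(69.39)]
[368.15101539  48.53985403 216.92816277] 91.71368016857396
[ 0.1556  0.1213 -0.0313]
```

move_arm:
  series:
    - [[0,0,-0.035],[0,0,0]]
    - [[0.012,0.01,0],[0,0,0]]
    - [[0.026,0.02,0],[0,0,0]]
    - [[0.03,0.023,0],[0,0,0]]
    - [[0.03,0.023,0],[0,0,0]]
    - [[0.026,0.021,0],[0,0,0]]
    - [[0.02,0.015,0],[0,0,0]]
    - [[0.01,0.0085,0],[0,0,0]]
    - [[0,0,0],[0,0,0]]
    - [[0,0,0],[0,0,0]]

```text
time: 10.65
tcp_pos: [531.3, 150.9, 241.9]
tool_rot: [[0.352, 0.936, -0.001], [0.936, -0.352, -0.0], [-0.001, -0.001, -1.0]]
contact_force: [-0.6, -0.8, -0.7]
grip_width: 91.9
grasp_force: 0.0
```

```bash
python3 - <<'E'
from h import *
s=r.sense();print(s['time'],s['tcp_pos'])
m=r.camera_model('wrist');im,d=r.get_image('wrist')
report(m,d,dict(tall=((536,152),28,158,172),body=((536,152),40,60,118)))
s=r.sense();print(toolmove((536.1,151.5,140)))
for i in range(0,1):
    C=cloud(m,d);C=C[np.hypot(C[:,0]-533,C[:,1]-150)<36]
    for z in range(70,120,10):
        q=C[(C[:,2]>z)&(C[:,2]<z+10)]; print(z,len(q),np.round(q[:,:2].min(0)) if len(q) else '',np.round(q[:,:2].max(0)) if len(q) else '')
E
```

```text
10.65 [531.34626283 150.88506234 241.92332156]
tall 1744 z 164.8 circ [536.3 151.9  21.1] mean [536.6 153.1] rect [array([536.32, 152.27]), array([41.32, 41.47]), np.float64(85.01)]
body 437 z 114.0 circ [533.9 153.   28. ] mean [537.6 170.2] rect [array([534.52, 160.66]), array([36.86, 54.91]), np.float64(85.82)]
[0.0027 0.0046 0.1022]
70 30 [512. 165.] [556. 179.]
80 32 [514. 164.] [557. 179.]
90 35 [511. 163.] [558. 179.]
100 41 [514. 168.] [556. 179.]
110 383 [506. 140.] [561. 179.]
```

move_arm:
  series:
    - [[0.0027,0.0046,0.02],[0,0,0]]
    - [[0,0,0.03],[0,0,0]]
    - [[0,0,0.03],[0,0,0]]
    - [[0,0,0.017],[0,0,0]]
    - [[0,0,0.006],[0,0,0]]
    - [[0,0,0],[0,0,0]]
    - [[0,0,0],[0,0,0]]

```text
time: 11.28
tcp_pos: [537.0, 151.4, 140.8]
tool_rot: [[0.353, 0.936, 0.002], [0.936, -0.353, 0.0], [0.001, 0.001, -1.0]]
contact_force: [-0.1, 0.8, 0.9]
grip_width: 92.0
grasp_force: 0.0
```

move_arm:
  series:
    - [[0,0,0],[0,0,0]]
    - [[0,0,0],[0,0,0]]
    - [[0,0,0],[0,0,0]]
    - [[0,0,0],[0,0,0]]
    - [[0,0,0],[0,0,0]]
    - [[0,0,0],[0,0,0]]
    - [[0,0,0],[0,0,0]]
    - [[0,0,0],[0,0,0]]
    - [[0,0,0],[0,0,0]]
    - [[0,0,0],[0,0,0]]
  jaw: 0

```text
time: 12.12
tcp_pos: [536.7, 151.8, 139.5]
tool_rot: [[0.352, 0.936, -0.0], [0.936, -0.352, 0.0], [0.0, -0.0, -1.0]]
contact_force: [-0.4, 0.4, 0.6]
grip_width: 41.3
grasp_force: 25.0
```

move_arm:
  series:
    - [[0,0,-0.005],[0,0,0]]
    - [[0,0,-0.02],[0,0,0]]
    - [[0,0,-0.025],[0,0,0]]
    - [[0,0,-0.01],[0,0,0]]
    - [[0,0,0],[0,0,0]]
    - [[0,0,0],[0,0,0]]

```text
time: 12.62
tcp_pos: [536.9, 151.7, 199.6]
tool_rot: [[0.352, 0.936, 0.001], [0.936, -0.352, -0.0], [0.0, 0.001, -1.0]]
contact_force: [0.5, -0.0, -2.0]
grip_width: 42.1
grasp_force: 25.0
```

move_arm:
  series:
    - [[0,0,-0.01],[0,0,0]]
    - [[0,0,-0.025],[0,0,0]]
    - [[0,0,-0.035],[0,0,0]]
    - [[0,0,-0.035],[0,0,0]]
    - [[0,0,-0.035],[0,0,0]]
    - [[0,0,-0.025],[0,0,0]]
    - [[0,0,-0.01],[0,0,0]]
    - [[0,0,0],[0,0,0]]

```text
time: 13.28
tcp_pos: [537.6, 151.8, 376.7]
tool_rot: [[0.352, 0.936, 0.004], [0.936, -0.352, 0.0], [0.002, 0.003, -1.0]]
contact_force: [0.5, -0.6, -2.5]
grip_width: 42.1
grasp_force: 25.0
```

move_arm:
  series:
    - [[-0.006,-0.005,0],[0,0,0]]
    - [[-0.016,0,0],[0,0,0]]
    - [[-0.025,0,0],[0,0,0]]
    - [[-0.03,0,0],[0,0,0]]
    - [[-0.03,0,0],[0,0,0]]
    - [[-0.025,0,0],[0,0,0]]
    - [[-0.018,0,0],[0,0,0]]
    - [[-0.006,0,0],[0,0,0]]
    - [[0,0,0],[0,0,0]]
    - [[0,0,0],[0,0,0]]

```text
time: 14.12
tcp_pos: [476.6, 8.0, 373.0]
tool_rot: [[0.353, 0.936, -0.002], [0.936, -0.353, 0.001], [0.0, -0.003, -1.0]]
contact_force: [-0.4, 0.5, -2.1]
grip_width: 41.7
grasp_force: 25.0
```

```bash
python3 - <<'E'
from h import *
s=r.sense();t=s['tcp_pos'];print(s['time'],t,s['grip_width'])
for c in ('scene','top'):
    m=r.camera_model(c);im,d=r.get_image(c);cv2.imwrite(f'pics/{c}1.png',im[:,:,::-1])
    C=cloud(m,np.where(d<1600,d/1,0)) if False else None
    K=m['camera_matrix'];v,u=np.nonzero(d>0)
    p=cv2.undistortPoints(np.stack([u,v],1).astype(float)[:,None],np.array(K),np.array(m['distortion'],float))[:,0]
    E=np.array(m['extrinsics']);C=(np.c_[p,np.ones(len(p))]*d[v,u][:,None]-E[:3,3])@E[:3,:3]
    near=np.hypot(C[:,0]-t[0],C[:,1]-t[1])<45
    for z in range(220,400,20):
        q=C[near&(C[:,2]>z)&(C[:,2]<z+20)]
        if len(q)>5: print(c,z,len(q),np.round(q[:,:2].min(0)),np.round(q[:,:2].max(0)),np.round(q.mean(0)))
    q=C[(np.hypot(C[:,0]-363,C[:,1]-50)<25)&(C[:,2]>125)&(C[:,2]<145)]
    if len(q)>5: print(c,'sq',cv2.minEnclosingCircle(q[:,:2].astype(np.float32)))
m=r.camera_model('wrist');im,d=r.get_image('wrist');report(m,d,dict(bar=((503,78),55,209,222)))
E
```

```text
14.1167 [476.61200354   8.02279082 373.01367464] 41.74061943920505
scene 240 90 [443.  -4.] [492.  38.] [460.  25. 251.]
scene 260 105 [445.  -5.] [491.  37.] [460.  24. 270.]
scene 280 111 [446.  -8.] [490.  38.] [461.  24. 290.]
scene 300 117 [446.  -6.] [495.  39.] [462.  25. 310.]
scene 320 112 [448.   0.] [493.  38.] [463.  25. 330.]
scene 340 169 [448. -10.] [505.  39.] [467.  23. 351.]
scene 360 77 [450.   2.] [513.  37.] [471.  22. 367.]
scene 380 156 [444.  -5.] [514.  31.] [475.  20. 393.]
scene sq ((364.0815124511719, 53.003597259521484), 20.037504196166992)
top sq ((361.98284912109375, 54.55400085449219), 16.486248016357422)
bar 1133 z 214.3 circ [503.1  76.9  45.2] mean [503.3  77.8] rect [array([503.43,  77.82]), array([14.  , 90.46]), np.float64(69.46)]
```

View pics/scene1.png

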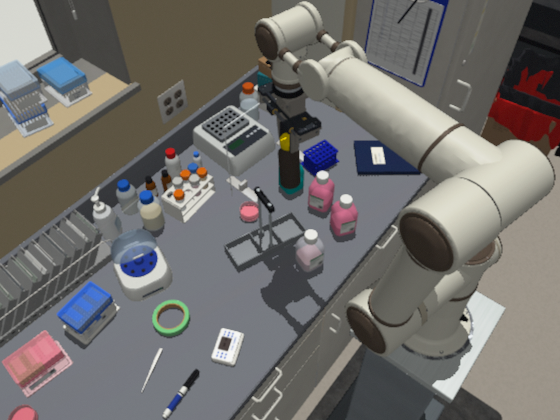

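The tall bottle hangs above well_b at scene (289,165), leaning slightly with its base about 5 mm towards −x. The square bottle stands parked at (310,250). I'll correct by 5 mm and lower.

move_arm:
  series:
    - [[0.0013,0.0053,0.005],[0,0,0]]
    - [[0,0,0.02],[0,0,0]]
    - [[0,0,0.03],[0,0,0]]
    - [[0,0,0.035],[0,0,0]]
    - [[0,0,0.035],[0,0,0]]
    - [[0,0,0.03],[0,0,0]]
    - [[0,0,0.015],[0,0,0]]
    - [[0,0,0],[0,0,0]]
    - [[0,0,0],[0,0,0]]

```text
time: 15.02
tcp_pos: [482.3, 7.4, 204.0]
tool_rot: [[0.352, 0.936, -0.002], [0.936, -0.352, 0.001], [-0.0, -0.002, -1.0]]
contact_force: [0.4, 0.3, -1.4]
grip_width: 41.5
grasp_force: 25.0
```

```bash
python3 - <<'E'
from h import *
s=r.sense();print(s['tcp_pos'],s['contact_force'],toolmove((482,7.4,142)))
E
```

```text
[482.34117755   7.35291249 203.9711404 ] [ 0.40244961  0.29929798 -1.42244229] [-0.0001 -0.0002  0.062 ]
```

move_arm:
  series:
    - [[0,0,0.01],[0,0,0]]
    - [[0,0,0.02],[0,0,0]]
    - [[0,0,0.02],[0,0,0]]
    - [[0,0,0.009],[0,0,0]]
    - [[0,0,0.003],[0,0,0]]
    - [[0,0,0],[0,0,0]]
    - [[0,0,0],[0,0,0]]

```text
time: 15.6
tcp_pos: [483.6, 6.7, 143.9]
tool_rot: [[0.352, 0.936, 0.002], [0.936, -0.352, -0.001], [0.0, 0.002, -1.0]]
contact_force: [-0.1, 0.2, -0.8]
grip_width: 41.6
grasp_force: 25.0
```

move_arm:
  series:
    - [[0,0,0.001],[0,0,0]]
    - [[0,0,0.001],[0,0,0]]
    - [[0,0,0],[0,0,0]]
    - [[0,0,0],[0,0,0]]

```text
time: 15.93
tcp_pos: [482.8, 6.8, 141.0]
tool_rot: [[0.352, 0.936, 0.001], [0.936, -0.352, -0.0], [0.0, 0.001, -1.0]]
contact_force: [0.6, 0.2, -2.5]
grip_width: 42.0
grasp_force: 25.0
```

move_arm:
  series:
    - [[0,0,0.001],[0,0,0]]
    - [[0,0,0.001],[0,0,0]]
    - [[0,0,0],[0,0,0]]
    - [[0,0,0],[0,0,0]]

```text
time: 16.27
tcp_pos: [483.1, 6.8, 139.5]
tool_rot: [[0.352, 0.936, 0.001], [0.936, -0.352, -0.0], [0.0, 0.001, -1.0]]
contact_force: [-1.6, 1.2, 5.0]
grip_width: 41.8
grasp_force: 25.0
```

move_arm:
  series:
    - [[0,0,0],[0,0,0]]
    - [[0,0,0],[0,0,0]]
    - [[0,0,0],[0,0,0]]
    - [[0,0,0],[0,0,0]]
    - [[0,0,0],[0,0,0]]
    - [[0,0,0],[0,0,0]]
    - [[0,0,-0.02],[0,0,0]]
    - [[0,0,-0.04],[0,0,0]]
    - [[0,0,-0.035],[0,0,0]]
    - [[0,0,-0.015],[0,0,0]]
  jaw: 1

```text
time: 17.1
tcp_pos: [484.5, 6.4, 253.7]
tool_rot: [[0.352, 0.936, 0.007], [0.936, -0.352, -0.002], [0.001, 0.007, -1.0]]
contact_force: [0.9, -0.4, 0.8]
grip_width: 92.1
grasp_force: 0.0
```

move_arm:
  series:
    - [[0,-0.015,0],[0,0,0]]
    - [[0,-0.03,0],[0,0,0]]
    - [[0,-0.035,0],[0,0,0]]
    - [[0,-0.03,0],[0,0,0]]
    - [[0,-0.015,0],[0,0,0]]
    - [[0,0,0],[0,0,0]]
    - [[0,0,0],[0,0,0]]

```text
time: 17.68
tcp_pos: [365.8, 50.9, 248.9]
tool_rot: [[0.352, 0.936, 0.002], [0.936, -0.352, -0.0], [0.0, 0.002, -1.0]]
contact_force: [-0.3, 0.5, -0.7]
grip_width: 91.5
grasp_force: 0.0
```

```bash
python3 - <<'E'
from h import *
s=r.sense();print(s['time'],s['tcp_pos'])
m=r.camera_model('wrist');im,d=r.get_image('wrist');cv2.imwrite('pics/w4.png',im[:,:,::-1])
report(m,d,dict(tall=((482,7),30,155,175),sq=((363,50),28,125,145),bar=((503,78),55,209,222)))
print(toolmove((363,50,109)))
# square body edges: side yaw from points on shoulder 80..97
C=cloud(m,d);q=C[(np.hypot(C[:,0]-363,C[:,1]-50)<55)&(C[:,2]>40)&(C[:,2]<112)];print(len(q),cv2.minAreaRect(q[:,:2].astype(np.float32)))
E
```

```text
17.6833 [365.78515029  50.87717841 248.85884905]
tall 1675 z 164.8 circ [483.4   6.8  21.6] mean [481.2   9.2] rect [array([482.76,   7.62]), array([42.  , 40.48]), np.float64(35.9)]
sq 1062 z 133.8 circ [363.   50.1  18.7] mean [363.4  51.2] rect [array([362.94,  50.22]), array([36.48, 36.44]), np.float64(83.99)]
bar 2864 z 214.4 circ [503.1  78.5  44.8] mean [501.1  78.6] rect [array([502.89,  78.1 ]), array([16.49, 89.65]), np.float64(69.42)]
[-0.0017 -0.0029  0.1398]
2068 ((363.0384826660156, 50.33766174316406), (68.08393859863281, 67.53814697265625), 68.81298828125)
```

View pics/w4.png

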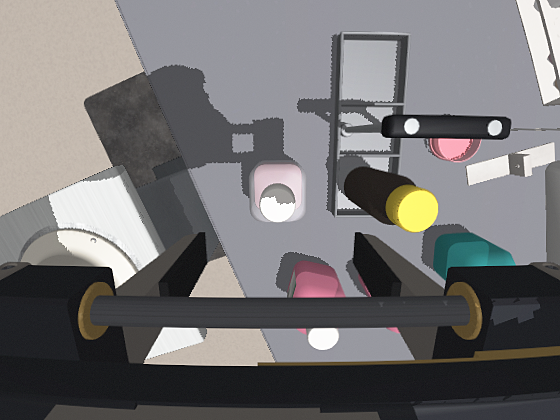

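The tall bottle (cap 411,208) stands in well_b, the carrier is unmoved, and the square bottle (cap 277,200) is square to it. I'll pick up the square bottle.

move_arm:
  series:
    - [[-0.0017,-0.0029,0.02],[0,0,0]]
    - [[0,0,0.035],[0,0,0]]
    - [[0,0,0.035],[0,0,0]]
    - [[0,0,0.03],[0,0,0]]
    - [[0,0,0.014],[0,0,0]]
    - [[0,0,0.005],[0,0,0]]
    - [[0,0,0],[0,0,0]]
    - [[0,0,0],[0,0,0]]

```text
time: 18.4
tcp_pos: [363.3, 49.9, 110.4]
tool_rot: [[0.353, 0.936, 0.001], [0.936, -0.353, -0.0], [0.0, 0.001, -1.0]]
contact_force: [0.6, -0.3, 0.9]
grip_width: 91.7
grasp_force: 0.0
```

move_arm:
  series:
    - [[0,0,0],[0,0,0]]
    - [[0,0,0],[0,0,0]]
    - [[0,0,0],[0,0,0]]
    - [[0,0,0],[0,0,0]]
    - [[0,0,0],[0,0,0]]
    - [[0,0,0],[0,0,0]]
    - [[0,0,0],[0,0,0]]
    - [[0,0,0],[0,0,0]]
    - [[0,0,0],[0,0,0]]
    - [[0,0,0],[0,0,0]]
  jaw: 0

```text
time: 19.23
tcp_pos: [362.5, 50.2, 109.8]
tool_rot: [[0.352, 0.936, 0.001], [0.936, -0.352, -0.0], [-0.0, 0.001, -1.0]]
contact_force: [-0.2, 0.1, 0.9]
grip_width: 37.3
grasp_force: 24.1
```

move_arm:
  series:
    - [[0,0,-0.005],[0,0,0]]
    - [[0,0,-0.02],[0,0,0]]
    - [[0,0,-0.03],[0,0,0]]
    - [[0,0,-0.015],[0,0,0]]
    - [[0,0,0],[0,0,0]]
    - [[0,0,0],[0,0,0]]

```text
time: 19.73
tcp_pos: [362.3, 50.3, 179.6]
tool_rot: [[0.352, 0.936, 0.001], [0.936, -0.352, -0.0], [0.0, 0.001, -1.0]]
contact_force: [-0.1, 0.3, -2.4]
grip_width: 37.1
grasp_force: 23.7
```

```bash
python3 - <<'E'
from h import *
s=r.sense();print(s['time'],s['tcp_pos'],s['grip_width'],s['grasp_force'])
print(toolmove((529.5,148,185)))
E
```

```text
19.7333 [362.33281221  50.33987887 179.63826739] 37.133890324883325 23.688028676210422
[ 0.1503  0.1221 -0.0052]
```

move_arm:
  series:
    - [[0.01,0,0],[0,0,0]]
    - [[0.025,0,0],[0,0,0]]
    - [[0.035,0,0],[0,0,0]]
    - [[0.035,0,0],[0,0,0]]
    - [[0.03,0,0],[0,0,0]]
    - [[0.0153,0.005,0],[0,0,0]]
    - [[0,0.02,0],[0,0,0]]
    - [[0,0.03,0],[0,0,0]]
    - [[0,0.03,0],[0,0,0]]
    - [[0,0.025,0],[0,0,0]]

```text
time: 20.57
tcp_pos: [518.0, 151.6, 176.8]
tool_rot: [[0.352, 0.936, -0.004], [0.936, -0.352, -0.0], [-0.002, -0.004, -1.0]]
contact_force: [0.0, -0.2, -1.1]
grip_width: 37.2
grasp_force: 24.2
```

move_arm:
  series:
    - [[0,0.01,0],[0,0,0]]
    - [[0,0.002,0],[0,0,0]]
    - [[0,0,0],[0,0,0]]
    - [[0,0,0],[0,0,0]]

```text
time: 20.9
tcp_pos: [527.7, 148.5, 178.5]
tool_rot: [[0.352, 0.936, -0.003], [0.936, -0.352, 0.0], [-0.001, -0.003, -1.0]]
contact_force: [0.2, 0.2, -2.2]
grip_width: 37.2
grasp_force: 24.2
```

```bash
python3 - <<'E'
from h import *
s=r.sense();t=s['tcp_pos'];print(s['time'],t)
m=r.camera_model('wrist');im,d=r.get_image('wrist');C=cloud(m,d)
q=C[(np.hypot(C[:,0]-t[0],C[:,1]-t[1])<55)&(C[:,2]>78)&(C[:,2]<180)];print(len(q),cv2.minAreaRect(q[:,:2].astype(np.float32)))
q=C[(np.hypot(C[:,0]-529,C[:,1]-148)<60)&(C[:,2]>24)&(C[:,2]<32)];print(len(q),cv2.minAreaRect(q[:,:2].astype(np.float32)) if len(q)>5 else '')
ms=r.camera_model('scene');im,d=r.get_image('scene');C=cloud(ms,np.where((d>0),d,0)*1.0) if False else None
print(toolmove((529.5,148,118)))
E
```

```text
20.9 [527.72296619 148.4515101  178.51290842]
4848 ((532.2738647460938, 163.75836181640625), (37.17671203613281, 68.62272644042969), 70.10945892333984)
495 ((539.6331787109375, 173.535400390625), (35.01102066040039, 87.94771575927734), 67.42406463623047)
[-0.      0.0016  0.0612]
```

move_arm:
  series:
    - [[0,0.002,0.005],[0,0,0]]
    - [[0,0,0.012],[0,0,0]]
    - [[0,0,0.015],[0,0,0]]
    - [[0,0,0.012],[0,0,0]]
    - [[0,0,0.01],[0,0,0]]
    - [[0,0,0.006],[0,0,0]]
    - [[0,0,0],[0,0,0]]
    - [[0,0,0],[0,0,0]]

```text
time: 21.67
tcp_pos: [531.1, 147.3, 119.4]
tool_rot: [[0.352, 0.936, -0.001], [0.936, -0.352, -0.0], [-0.0, -0.0, -1.0]]
contact_force: [0.1, 0.4, -2.5]
grip_width: 36.9
grasp_force: 24.2
```

move_arm:
  series:
    - [[0,0,0.001],[0,0,0]]
    - [[0,0,0.001],[0,0,0]]
    - [[0,0,0.001],[0,0,0]]
    - [[0,0,0],[0,0,0]]
    - [[0,0,0],[0,0,0]]

```text
time: 22.08
tcp_pos: [531.3, 147.3, 116.8]
tool_rot: [[0.352, 0.936, 0.0], [0.936, -0.352, 0.0], [0.0, 0.0, -1.0]]
contact_force: [-0.6, -0.2, -3.0]
grip_width: 37.4
grasp_force: 24.2
```

Base is inside the walls with no snag force; final millimetres.

move_arm:
  series:
    - [[0,0,0.001],[0,0,0]]
    - [[0,0,0.001],[0,0,0]]
    - [[0,0,0],[0,0,0]]
    - [[0,0,0],[0,0,0]]

```text
time: 22.42
tcp_pos: [531.5, 147.4, 115.1]
tool_rot: [[0.352, 0.936, 0.001], [0.936, -0.352, 0.0], [0.0, 0.001, -1.0]]
contact_force: [-1.3, 0.8, 0.5]
grip_width: 37.3
grasp_force: 24.3
```

move_arm:
  series:
    - [[0,0,0.001],[0,0,0]]
    - [[0,0,0],[0,0,0]]
    - [[0,0,0],[0,0,0]]

```text
time: 22.67
tcp_pos: [531.7, 147.5, 115.1]
tool_rot: [[0.352, 0.936, 0.001], [0.936, -0.352, 0.0], [0.001, 0.001, -1.0]]
contact_force: [-2.4, -0.0, 7.1]
grip_width: 37.5
grasp_force: 24.5
```

move_arm:
  series:
    - [[0,0,0],[0,0,0]]
    - [[0,0,0],[0,0,0]]
    - [[0,0,0],[0,0,0]]
    - [[0,0,0],[0,0,0]]
    - [[0,0,0],[0,0,0]]
    - [[0,0,0],[0,0,0]]
    - [[0,0,-0.02],[0,0,0]]
    - [[0,0,-0.04],[0,0,0]]
    - [[0,0,-0.04],[0,0,0]]
    - [[0,0,-0.04],[0,0,0]]
  jaw: 1

```text
time: 23.5
tcp_pos: [530.6, 147.3, 254.8]
tool_rot: [[0.352, 0.936, -0.001], [0.936, -0.352, -0.0], [-0.0, -0.001, -1.0]]
contact_force: [1.0, -0.3, -0.0]
grip_width: 92.0
grasp_force: 0.0
```

move_arm:
  series:
    - [[0,0,-0.03],[0,0,-0.12]]
    - [[0,0,-0.02],[0,0,-0.12]]
    - [[0,0,0],[0,0,-0.12]]
    - [[0,0,0],[0,0,-0.12]]
    - [[0,0,0],[0,0,-0.12]]
    - [[0,0,0],[0,0,-0.12]]
    - [[0,0,0],[0,0,-0.12]]
    - [[0,0,0],[0,0,-0.12]]
    - [[0,0,0],[0,0,-0.12]]
    - [[0,0,0],[0,0,-0.12]]

```text
time: 24.33
tcp_pos: [531.2, 147.3, 303.5]
tool_rot: [[-0.749, 0.663, -0.0], [0.663, 0.749, -0.0], [0.0, -0.0, -1.0]]
contact_force: [0.8, 0.7, -0.7]
grip_width: 91.9
grasp_force: 0.0
```

move_arm:
  series:
    - [[0,0,0],[0,0,-0.12]]
    - [[0,0,0],[0,0,-0.12]]
    - [[0,0,0],[0,0,-0.12]]
    - [[0,0,0],[0,0,0]]
    - [[0,0,0],[0,0,0]]

```text
time: 24.75
tcp_pos: [531.2, 147.3, 303.5]
tool_rot: [[-0.931, 0.365, -0.0], [0.365, 0.931, 0.0], [0.0, -0.0, -1.0]]
contact_force: [-0.5, -0.7, 0.0]
grip_width: 92.1
grasp_force: 0.0
```

```bash
python3 - <<'E'
from h import *
s=r.sense();T=np.array(s['tool_rot']);print(s['time'],s['tcp_pos'],'tool y angle',np.degrees(np.arctan2(T[1,1],T[0,1])))
m=r.camera_model('wrist');im,d=r.get_image('wrist');cv2.imwrite('pics/w5.png',im[:,:,::-1])
report(m,d,dict(tall=((482,7),30,155,175),sq=((530,148),28,130,146),bar=((503,78),55,209,222)))
print(toolmove((503.2,77.8,260)))
E
```

```text
24.75 [531.20529537 147.29837243 303.51534938] tool y angle 68.56369100210694
tall 1162 z 164.9 circ [482.9   6.8  21.4] mean [482.6   9.5] rect [array([483.02,   7.65]), array([40.59, 41.59]), np.float64(66.73)]
sq 788 z 138.8 circ [529.9 147.9  18.6] mean [529.1 148.2] rect [array([529.88, 147.65]), array([36.36, 36.82]), np.float64(68.91)]
bar 1334 z 214.3 circ [502.7  78.1  44.8] mean [496.1  82.2] rect [array([502.76,  78.18]), array([15.53, 89.48]), np.float64(69.59)]
[ 0.0007 -0.0749  0.0435]
```

View pics/w5.png

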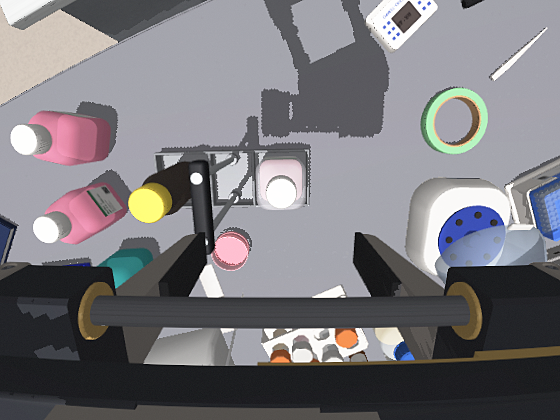

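Both bottles are in their new wells: yellow cap (150,202) in well_b and white cap (282,190) in well_a, at heights 165 and 139, so seated. Next the handle bar (200,207).

move_arm:
  series:
    - [[0,-0.015,0.005],[0,0,0]]
    - [[0,-0.025,0.015],[0,0,0]]
    - [[0,-0.022,0.015],[0,0,0]]
    - [[0.0007,-0.0129,0.0085],[0,0,0]]
    - [[0,0,0],[0,0,-0.018]]
    - [[0,0,0],[0,0,0]]
    - [[0,0,0],[0,0,0]]
  jaw: 0.6

```text
time: 25.38
tcp_pos: [504.1, 78.3, 261.0]
tool_rot: [[-0.938, 0.346, 0.002], [0.346, 0.938, 0.0], [-0.001, 0.001, -1.0]]
contact_force: [0.2, 0.7, 0.4]
grip_width: 55.2
grasp_force: 0.0
```

```bash
python3 - <<'E'
from h import *
s=r.sense();T=np.array(s['tool_rot']);print(s['time'],s['tcp_pos'],s['grip_width'],'tool y angle',np.degrees(np.arctan2(T[1,1],T[0,1])))
m=r.camera_model('wrist');im,d=r.get_image('wrist')
report(m,d,dict(bar=((503,78),55,209,222)))
print(toolmove((503.2,77.8,187)))
E
```

```text
25.3833 [504.11160491  78.25952009 261.03245319] 55.16496083813198 tool y angle 69.74454272477153
bar 2236 z 214.4 circ [502.9  78.   44.8] mean [500.4  78.7] rect [array([502.85,  77.99]), array([15.87, 89.49]), np.float64(69.3)]
[ 0.0009 -0.001   0.0742]
```

move_arm:
  series:
    - [[0.001,-0.0008,0.015],[0,0,0]]
    - [[0,0,0.025],[0,0,0]]
    - [[0,0,0.02],[0,0,0]]
    - [[0,0,0.01],[0,0,0]]
    - [[0,0,0.004],[0,0,0]]
    - [[0,0,0],[0,0,0]]
    - [[0,0,0],[0,0,0]]

```text
time: 26.02
tcp_pos: [503.1, 77.5, 187.3]
tool_rot: [[-0.939, 0.345, 0.002], [0.345, 0.939, -0.0], [-0.002, 0.001, -1.0]]
contact_force: [0.8, -0.5, -0.1]
grip_width: 55.0
grasp_force: 0.0
```

move_arm:
  series:
    - [[0,0,0],[0,0,0]]
    - [[0,0,0],[0,0,0]]
    - [[0,0,0],[0,0,0]]
    - [[0,0,0],[0,0,0]]
    - [[0,0,0],[0,0,0]]
    - [[0,0,0],[0,0,0]]
    - [[0,0,0],[0,0,0]]
    - [[0,0,0],[0,0,0]]
    - [[0,0,0],[0,0,0]]
    - [[0,0,0],[0,0,0]]
  jaw: 0
  squeeze: 55

```text
time: 26.85
tcp_pos: [502.5, 77.7, 186.3]
tool_rot: [[-0.938, 0.345, 0.001], [0.345, 0.938, 0.001], [-0.0, 0.001, -1.0]]
contact_force: [1.8, 2.7, 1.4]
grip_width: 15.6
grasp_force: 55.0
```

Gripped on the 16 mm bar. Lifting gently.

move_arm:
  series:
    - [[0,0,-0.002],[0,0,0]]
    - [[0,0,-0.005],[0,0,0]]
    - [[0,0,-0.01],[0,0,0]]
    - [[0,0,-0.015],[0,0,0]]
    - [[0,0,-0.018],[0,0,0]]
    - [[0,0,-0.018],[0,0,0]]
    - [[0,0,-0.015],[0,0,0]]
    - [[0,0,-0.01],[0,0,0]]
    - [[0,0,-0.005],[0,0,0]]
    - [[0,0,-0.002],[0,0,0]]

```text
time: 27.68
tcp_pos: [502.3, 77.2, 286.8]
tool_rot: [[-0.938, 0.346, 0.001], [0.346, 0.938, -0.0], [-0.001, -0.0, -1.0]]
contact_force: [-0.5, 0.1, -7.5]
grip_width: 15.7
grasp_force: 55.0
```

move_arm:
  series:
    - [[0,0,0],[0,0,0]]
    - [[0,0,0],[0,0,0]]
    - [[0,0,0],[0,0,0]]
    - [[0,0,0],[0,0,0]]
    - [[0,0,0],[0,0,0]]
    - [[0,0,0],[0,0,0]]
    - [[0,0,0],[0,0,0]]
    - [[0,0,0],[0,0,0]]
    - [[0,0,0],[0,0,0]]
    - [[0,0,0],[0,0,0]]

```text
time: 28.52
tcp_pos: [502.2, 77.3, 286.1]
tool_rot: [[-0.938, 0.345, 0.0], [0.345, 0.938, 0.0], [-0.0, 0.0, -1.0]]
contact_force: [-0.2, -0.4, -7.1]
grip_width: 15.9
grasp_force: 55.0
```

```bash
python3 - <<'E'
from h import *
s=r.sense();print(s['time'],s['tcp_pos'],s['grip_width'],s['grasp_force'],s['contact_force'])
m=r.camera_model('wrist');im,d=r.get_image('wrist')
report(m,d,dict(tall=((482,7),32,255,275),sq=((530,148),28,228,246),traypts=((503,78),140,118,134)))
C=cloud(m,d);q=C[(np.hypot(C[:,0]-503,C[:,1]-78)<140)&(C[:,2]>112)&(C[:,2]<140)]
A=np.c_[q[:,:2]-[503,78],np.ones(len(q))];print('tray plane',np.linalg.lstsq(A,q[:,2],rcond=None)[0],len(q))
im,d=r.get_image('scene');cv2.imwrite('pics/scene2.png',cv2.resize(im[60:340,120:450,::-1],(700,594)))
E
```

```text
28.5167 [502.24221697  77.34998173 286.11197799] 15.909013140253517 54.99704360961914 [-0.15259539 -0.38477274 -7.06421421]
tall 2631 z 264.8 circ [482.5   5.   21.5] mean [480.6   7.6] rect [array([480.97,   5.33]), array([42.18, 39.22]), np.float64(65.48)]
sq 1767 z 238.4 circ [529.  146.5  18.8] mean [527.  145.4] rect [array([528.7 , 146.17]), array([36.69, 36.27]), np.float64(23.08)]
traypts 2366 z 126.8 circ [479.6  83.7 119.1] mean [484.7  76. ] rect [array([501.63,  75.77]), array([236.79,  87.38]), np.float64(69.8)]
tray plane [-5.15697679e-03  4.49079506e-03  1.24612163e+02] 2950
```

View pics/scene2.png

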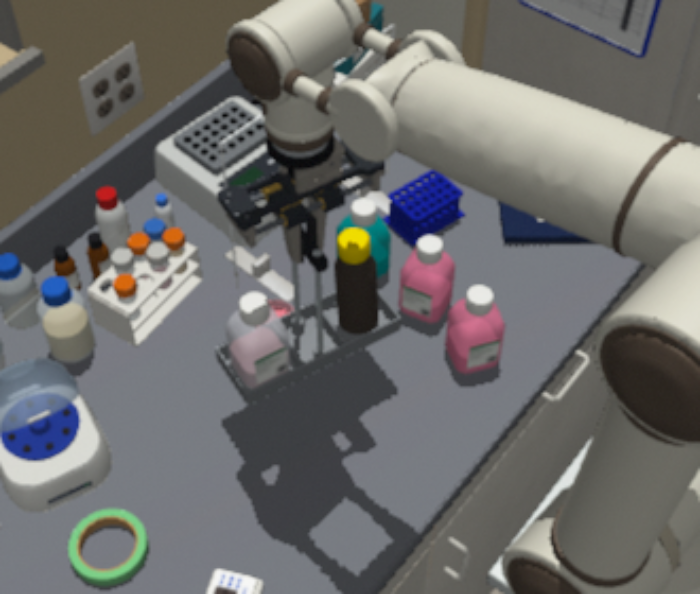

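The carrier hangs level about 10 cm up. The square bottle (crop 257,345) and the tall bottle (357,285) stand swapped and seated, and the dish and neighbours are untouched. Handing in.

```bash
python3 -c "
from workcell import r
print(r.finish_job())"
```

```text
the job is handed in; nothing more can be done
None
```

I swapped the two bottles and handed the job in with the carrier held by its handle, level and still about 10 cm up, both bottles seated and the other things left in place; no verdict came back.

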